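Free the bottle opener from its keeper hook and stow it in the sleeve

ROBOT

A 6-joint arm with a two-finger parallel gripper is mounted at the origin on the work surface. World frame = base frame: x ahead of the robot, y to its left, z up, the work surface at z = 0. Lengths are in m, angles in rad, forces in N, time in s.
With the tool pointing down it reaches from about 0.25 to 0.775 m from the base axis. Payload 4 kg.
Tool frame: the origin (TCP) lies at the very end of the fingers, on their centre line; the grasp point (between the pads) lies 19 mm behind it; z points along the fingers, y is the direction in which the jaws open and shut (so a half turn about z gives the same grasp; the last joint's range is limited). The gripper opens to 85 mm and grips with 20 to 120 N. Pads are 22 mm wide; open, the fingers measure 114 mm over their backs; the gripper's body (76 mm by 85 mm) begins 54 mm behind the grasp point. The pads swing forward as they close: fully open they stand 13 mm farther back than shut.
Start: joints at [-1.449, 0.087, 1.371, -0, 1.684, -0.103], TCP at [0.123, -0.536, 0.231] pointing down, gripper open.
Joint ranges: [-3.1, 3.1], [-0.76, 2.03], [0.27, 2.55], [-1.08, 4.22], [0.17, 2.65], [-2.57, 2.57]. Speed limits (rad/s): [2.79, 2.79, 3.14, 3.14, 3.14, 3.14].

INTERFACE

Orientations are given as a rotation vector (axis times angle).
In Python, from cell import r gives the robot as it stands.
- The arm moves only by the shell command python3 -m creep 'ROWS' [FORCE]. ROWS is JSON, a list of rows, each an object with "xyz": the shift along the tool's x, y, z in m, a list of three; "turn": the turn, a rotation vector about the tool's x, y, z in degrees, a list of three; "claw": the finger opening in m, from 0 to 0.0854. A call has exactly 10 rows; each row shifts and turns the commanded pose from where the row before left it, along the tool's axes as they then stand; what a row does not reach is not made up. A row lasts 1/8 s, in which the tool goes at most 62.5 mm and 10.7 degrees, less where a joint would pass 70% of its speed; a pose out of reach is approached as far as the arm can. A call with a gripper value outside its range is refused whole. The fingers move at their own pace and stop on an object; FORCE is the grip in N (left out, the last holds). Time passes only in rows, so rows that do not move let the fingers close, or fill a call up. It gives the time, the measured TCP pose, the force and the opening at its end, in the units of the state.
- r.observe(): the state, without advancing time (a new reading comes with each control period).
- r.get_image(name): name is "scene" or "top" or "wrist"; returns the picture (384x512x3 uint8, blue, green, red); there is no depth.
- r.camera_params(name): a dict with "intrinsics" (3x3 intrinsics, pixels), "R" (3x3) and "t" (3): a world point X has camera coordinates R X + t. Camera axes: x right, y down, z forward; pixel columns grow to the right and rows downward; lengths in m; the calibration is good to about 2 mm. A picture is of the moment at which its call begins: read the wrist's pose just before it. camera_params takes no time and is no camera call; for the wrist camera it gives the pose at the moment of the call.
- r.job_done(): hands the job in, once; it reports no verdict.
The state is a dict: "time": time; "joint_pos": joint angles; "joint_velocities": joint speeds; "tau": joint torques, N m; "tcp_pos": TCP position; "ee_rot": TCP orientation; "wrist_force": force on the tool from outside, world axes, zero at the start; "moment": the same for the moment, N m; "gripper_width": finger opening in m.
Only numpy, scipy, OpenCV 4.12 (cv2) and the standard library are available. Lean on these libraries where they do the work, as an engineer would, in place of code of your own. Each camera call takes 0.05 s, during which the arm holds its last target.

TASK

Take the cast bottle opener off its hook in the drawer: push it forward so that its own loop presses the sprung keeper open, then lift it off. Lay it flat on the clear floor in the middle of the drawer and let go, take it again by its loop, and slide it handle first into the steel sleeve until it is fully home, then let go. Do not force the hook or the sleeve, and leave the other utensils where they lie.

Things in the scene. Friction and masses are not known exactly. Their poses are not given: they have to be found in the camera images.
- opener_mid (a point): Centre (half-way up) of the cast aluminium bottle opener: a flat piece 162 mm long (its x), 10 mm thick, 80 to 150 g. A plain bar handle, 20 mm wide, from x = -81 mm to +35 mm; then a closed eight-sided loop, 46 mm across outside, 30 mm hole, 8 mm bars, to x = +81 mm. z is up. It hangs level on the hook, underside 28 mm above the drawer floor.
- opener_loop (a point): Centre of the opener's loop (58 mm along +x from opener_mid), half-way up. The hook's post stands in this loop at the start; same axes as opener_mid.
- opener: The bottle opener; origin on its underside, 5 mm below opener_mid, same axes.
- hook: Fixed bare-steel hook bracket; origin on the drawer floor under the hung opener's centre (within 2 mm), x from handle to loop, z up. Base plate 44 mm wide, 6 mm thick. The loop lies on a saddle (x = 38 to 78 mm, 24 mm wide, 28 mm high). The handle from x = -50 to +33 mm is free for fingers. Over 40 N of the opener on the bracket counts as forcing.
- hook_nose (a point): Tip of the hook's nose (80.5 mm along the hook's x), 42 to 50 mm above the drawer floor, 10 mm wide. Its post (hook x = 64 to 72 mm) stands in the loop; the nose overhangs the loop's far bar towards +x. The opener must be 8 to 14 mm forward (+x) of its start before the far bar clears the nose; then, kept pressed forward, it lifts straight up, and is clear when raised 25 mm.
- hook_keeper (a point): Hinge of the keeper, a chrome plate 14 mm wide standing from here (8 mm above the drawer floor) up to 50 mm, shutting the gap before the nose. Pushed by the loop along the hook's +x, its top leans outwards; the spring resists with about 3 N at first (after up to 2 mm of free play), 6 N at the end, then a solid stop is felt, about 14 mm forward of the start.
- hook_rest (a point): Centre of the notched rest under the handle (top 28 mm above the drawer floor), 10 mm long along x, with cheeks 8 mm higher each side of the handle.
- sleeve: Fixed bare-steel sleeve, a covered tunnel open only at its +x end, 32 mm wide, 29 mm high; origin on the drawer floor, z up. Its closed end is inside at x = -81 mm. With the handle fully home, opener_mid is over this origin (x = 0), 15 mm above the drawer floor, x axes alike, the loop outside on the +x side. Over 40 N of the opener on it counts as forcing.
- sleeve_mouth (a point): Centre of the sleeve's mouth (x = -5 mm of the sleeve). The inside is 25 mm wide, 16 mm high and 76 mm deep along -x; its inner floor is 10 mm above the drawer floor. Two flared lips at the sides reach 13 mm out of the mouth. Let go at home, the opener may droop a little, loop down; that is fine.
- drawer: The open mint-green steel drawer with a round bakelite knob on its front (-x side) and its cabinet behind; origin on the worktop below the middle of the drawer, z up. Drawer floor is 12 mm above the worktop, 380 mm (x) by 740 mm (y) inside, walls up to 58 mm (front 97 mm). The hook stands in one half (left or right) and the sleeve in the other.
- drawer_mid (a point): Point on the drawer floor in the middle of the clear patch: 210 mm along the drawer's x and 140 mm along its y are free around it.
- can_opener: Bystander: chrome crank can opener, 130 mm long (x), origin on its underside.
- corkscrew: Bystander: corkscrew with cross handle, 120 mm long (x), origin on its underside.
- jar_key: Bystander: cream plastic jar key, 135 mm long (x), origin on its underside.
- pour_spout: Bystander: cork-topped glass pour spout, 75 mm long (x), origin on its underside.
- peeler: Bystander: vegetable peeler, 140 mm long (x), origin on its underside.
- stopper: Bystander: small chrome bottle stopper standing upright, 34 mm across, 43 mm high, origin on its underside.
Not all that is in view belongs to the job. What is shaped like the opener but pink or yellow is not meant.

How it is judged:
On the way, in this order (a step that is already met when the one before it is completed fails the run):
1. the opener, still under the nose of the hook, is pushed forward so that its loop presses the keeper open (x of opener_mid in the frame of hook between 0.007 and 0.02 m and z of opener_loop in the frame of hook below 0.04 m and contact force between opener and hook above 2 N), for 0.05 s.
2. the opener lies on the drawer floor, off the hook and let go (z of each of opener_mid, opener_loop in the frame of drawer below 0.022 m and horizontal distance between opener_mid and hook above 0.05 m and contact force between the fingers and opener below 0.1 N and linear speed of opener below 0.03 m/s), for 0.2 s.
At the end, for the whole second after the job is handed in: The opener's handle is inside the sleeve to its end (within 5 mm of fully home), the loop outside, and it is let go and at rest there (x of opener_mid in the frame of sleeve between -0.004 and 0.005 m and y of opener_mid in the frame of sleeve between -0.006 and 0.006 m and z of opener_mid in the frame of sleeve between 0.008 and 0.024 m and x of opener_loop in the frame of sleeve above 0.045 m and angle between the x axis of opener_mid and the x axis of sleeve, either way round below 0.2 rad and linear speed of opener below 0.02 m/s); the robot touches nothing.
It fails at once if the hook or its keeper is forced (over 40 N) (contact force between opener and hook above 40 N).
It fails at once if the sleeve is forced (over 40 N) (contact force between opener and sleeve above 40 N).
It fails at once if another utensil is disturbed (moved over 25 mm) (distance of any of can_opener, corkscrew, jar_key, pour_spout, peeler, stopper from where it was at the start of the episode above 0.025 m).
It also fails if it takes over 64 s, if anything falls off the work surface, if the arm or the gripper's body presses on something with over 40 N, if the wrist force passes 120 N, or if a joint passes its speed limit or range.

## Working session

There is one attempt and no reset: what is moved stays moved. The work goes in short steps, Python scripts to look and compute and a shell command to move; the robot and the scene stay as the last step left them, time stands still between calls to the robot, and variables do not carry over. Pictures are saved under pics/ and viewed, and the job is handed in when it is done.

```bash
ls; mkdir -p pics; python3 - <<'E'
from cell import r
import cv2,numpy as np
o=r.observe()
for k,v in o.items(): print(k,np.round(v,4))
for n in ("scene","top","wrist"):
    p=r.camera_params(n); print(n,np.round(p["intrinsics"],1).tolist(),np.round(p["R"],4).tolist(),np.round(p["t"],4).tolist())
    cv2.imwrite(f"pics/{n}0.png",r.get_image(n))
E
```

```text
pics
time 0.0
joint_pos [-1.4491  0.088   1.3723  0.      1.6836 -0.1031]
joint_velocities [-0.0004 -0.0011 -0.0003 -0.0015  0.0019 -0.0018]
tau [-9.00000e-04 -3.51873e+01 -3.13274e+01 -2.00000e-04  1.09000e-02
  0.00000e+00]
tcp_pos [ 0.1225 -0.5357  0.2301]
ee_rot [-3.1195 -0.3521  0.    ]
wrist_force [0.4752 0.2028 0.6194]
moment [ 0.0004  0.0338 -0.0109]
gripper_width 0.0852
scene [[403.0, 0.0, 253.0], [0.0, 403.0, 197.8], [0.0, 0.0, 1.0]] [[-0.8443, 0.5358, 0.0016], [0.4248, 0.6713, -0.6073], [-0.3265, -0.5121, -0.7945]] [0.4622, -0.1035, 1.4141]
top [[367.6, 0.0, 260.4], [0.0, 367.6, 193.2], [0.0, 0.0, 1.0]] [[0.0101, -0.9999, -0.0026], [-0.9965, -0.0098, -0.0828], [0.0827, 0.0034, -0.9966]] [-0.0749, 0.4853, 1.137]
wrist [[272.2, 0.0, 251.6], [0.0, 272.2, 195.3], [0.0, 0.0, 1.0]] [[0.2231, -0.9748, -0.0015], [-0.9335, -0.2141, 0.2877], [-0.2808, -0.0628, -0.9577]] [-0.5492, -0.0369, 0.3788]
```

View pics/scene0.png

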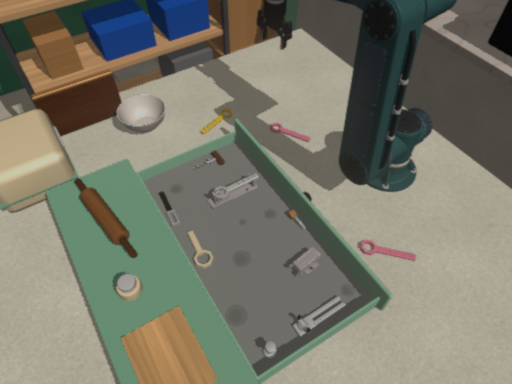

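View pics/top0.png

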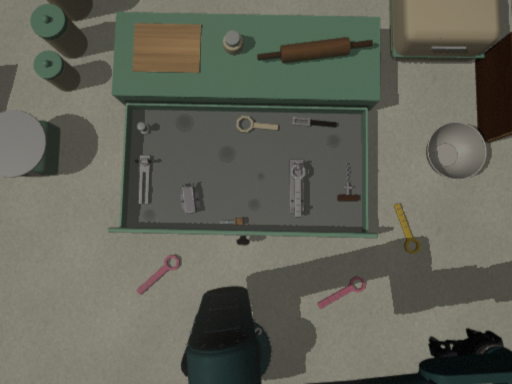

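View pics/wrist0.png

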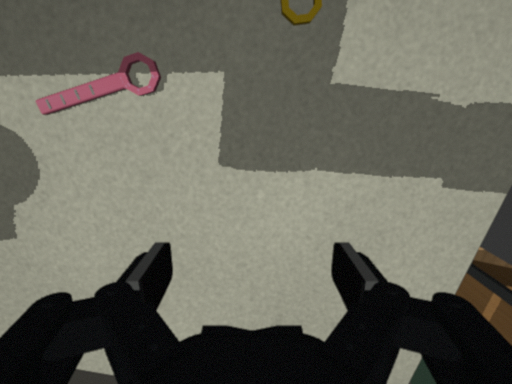

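Top view: the hook with the hung opener is at about (297,188), loop up, on the right. The sleeve is at about (190,198). The other items are bystanders and decoys. I'll enlarge those two areas.

```bash
cat > h.py <<'E'
from cell import r
import cv2,numpy as np
def ray(p,u,v,z):
    K=p["intrinsics"];R=np.array(p["R"]);t=np.array(p["t"])
    d=R.T@np.linalg.solve(K,[u,v,1.]);c=-R.T@t
    return c+d*(z-c[2])/d[2]
def proj(p,X):
    x=p["intrinsics"]@(np.array(p["R"])@np.array(X)+np.array(p["t"]));return x[:2]/x[2]
E
python3 - <<'E'
from h import *
im=cv2.imread("pics/top0.png")
a=cv2.resize(im[150:225,260:335],None,fx=7,fy=7,interpolation=cv2.INTER_CUBIC)
b=cv2.resize(im[165:225,160:220],None,fx=7,fy=7,interpolation=cv2.INTER_CUBIC)
cv2.imwrite("pics/a.png",a);cv2.imwrite("pics/b.png",b)
p=r.camera_params("top")
for n,u,v,z in (("loop",298,171,.045),("end",297,212,.045),("sleeve",190,198,.041),("drawer c TL",127,108,.058),("TR",367,108,.058),("BL",125,229,.097),("BR",371,229,.097)): print(n,ray(p,u,v,z))
E
```

```text
loop [ 0.55402709 -0.18567299  0.045     ]
end [ 0.42723408 -0.18281162  0.045     ]
sleeve [0.4672747  0.14725591 0.041     ]
drawer c TL [0.74438929 0.34701268 0.058     ]
TR [ 0.75126195 -0.39799284  0.058     ]
BL [0.37097761 0.32363355 0.097     ]
BR [ 0.37821868 -0.39328122  0.097     ]
```

View pics/a.png

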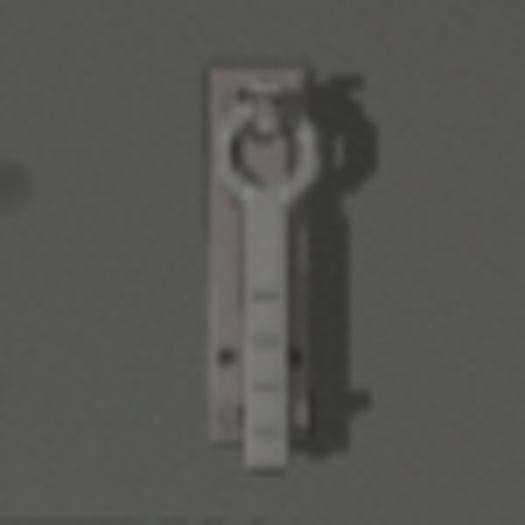

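View pics/b.png

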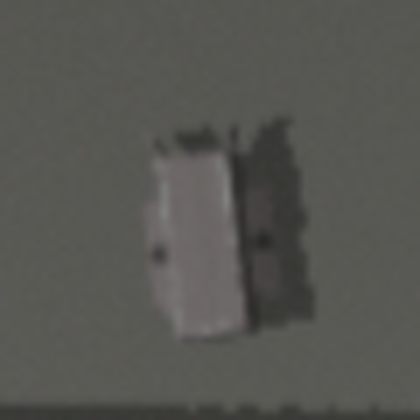

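```bash
python3 - <<'E'
from h import *
from scipy.spatial.transform import Rotation as Ro
p=r.camera_params("top")
def pa(x,y): return 260+(x+.5)/7-.5,150+(y+.5)/7-.5
def pb(x,y): return 160+(x+.5)/7-.5,165+(y+.5)/7-.5
L=ray(p,*pa(267,155),.05);E=ray(p,*pa(266,467),.05)
d=L-E;print(L,E,np.linalg.norm(d),"(139) yaw",np.degrees(np.arctan2(d[1],d[0])))
print("mid",(E+L)/2+ d/np.linalg.norm(d)*(81-69.5)/1000)
A=ray(p,*pb(195,155),.041);B=ray(p,*pb(211,333),.041);d=A-B
print("sleeve mouth top",A,"back",B,np.linalg.norm(d),np.degrees(np.arctan2(d[1],d[0])))
w=r.camera_params("wrist");c=-np.array(w["R"]).T@w["t"];o=r.observe()
print("cam",c,"in tool",Ro.from_rotvec(o["ee_rot"]).inv().apply(c-o["tcp_pos"]))
T=Ro.from_rotvec(o["ee_rot"]).as_matrix();print(T.round(3))
# target: above mid 
m=(E+L)/2
print("shift world",[m[0]-o["tcp_pos"][0],m[1]-o["tcp_pos"][1]], "tool",T.T@(np.array([m[0]-.0,m[1],.19])-o["tcp_pos"]))
E
```

```text
[ 0.55107389 -0.18430185  0.05      ] [ 0.41403005 -0.18409499  0.05      ] 0.13704399629438196 (139) yaw -0.08648677629970794
mid [ 0.49405196 -0.18421578  0.05      ]
sleeve mouth top [0.50221747 0.15613024 0.041     ] back [0.42363027 0.14700428 0.041     ] 0.0791153079538335 6.62381939198607
cam [ 0.1943845  -0.51953549  0.37268718] in tool [ 7.36755404e-02 -7.22926578e-05 -1.42299486e-01]
[[ 0.975  0.223 -0.   ]
 [ 0.223 -0.975  0.002]
 [ 0.    -0.002 -1.   ]]
shift world [np.float64(0.3600022291099729), np.float64(0.35158271296481564)] tool [ 0.42931099 -0.2624122   0.04091418]
```

```bash
python3 -m creep '[{"xyz":[0.0477,-0.0292,0],"turn":[0,0,0],"claw":0.0854},{"xyz":[0.0477,-0.0292,0],"turn":[0,0,0],"claw":0.0854},{"xyz":[0.0477,-0.0292,0],"turn":[0,0,0],"claw":0.0854},{"xyz":[0.0477,-0.0292,0],"turn":[0,0,0],"claw":0.0854},{"xyz":[0.0477,-0.0292,0],"turn":[0,0,0],"claw":0.0854},{"xyz":[0.0477,-0.0292,0],"turn":[0,0,0],"claw":0.0854},{"xyz":[0.0477,-0.0292,0],"turn":[0,0,0],"claw":0.0854},{"xyz":[0.0477,-0.0292,0],"turn":[0,0,0],"claw":0.0854},{"xyz":[0.0477,-0.0292,0],"turn":[0,0,6.45],"claw":0.0854},{"xyz":[0,0,0.03],"turn":[0,0,6.45],"claw":0.0854}]' 40
python3 - <<'E'
from h import *
import json
o=r.observe();p=r.camera_params("wrist");im=r.get_image("wrist")
cv2.imwrite("pics/w1.png",im);np.savez("w1.npz",K=p["intrinsics"],R=p["R"],t=p["t"])
print(o["time"],o["tcp_pos"],o["ee_rot"],o["wrist_force"])
E
```

```text
time: 1.4
tcp_pos: [0.486, -0.1819, 0.2032]
ee_rot: [3.14, 0.003, 0.009]
wrist_force: [-0.8, -0.9, -0.1]
gripper_width: 0.0854
1.4 [ 0.48602368 -0.18186892  0.20318112] [3.13993619e+00 3.10749763e-03 8.78385925e-03] [-0.83362948 -0.93972359 -0.12172152]
```

View pics/w1.png

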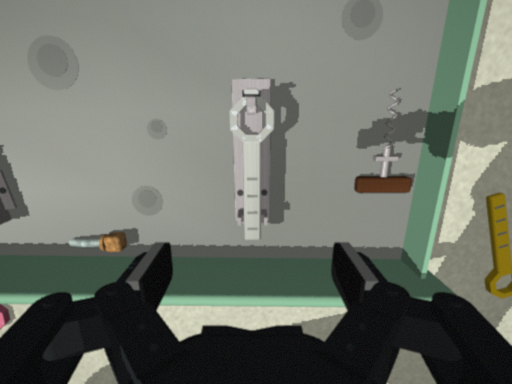

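Wrist view: opener loop at about (252,119), handle end at about (252,239), keeper at (252,92). Next I'll enlarge and measure.

```bash
python3 - <<'E'
from h import *
im=cv2.imread("pics/w1.png");f=np.load("w1.npz");p={"intrinsics":f["K"],"R":f["R"],"t":f["t"]}
cv2.imwrite("pics/c.png",cv2.resize(im[65:255,205:300],None,fx=3.1,fy=3.1,interpolation=cv2.INTER_CUBIC))
g=cv2.cvtColor(im,cv2.COLOR_BGR2HSV)[65:255,205:300]
# opener is greyer/brighter than bracket: row profiles
for v in (150,165,180,195,205,230,235): print(v,im[v,236:268].sum(1).tolist())
L=ray(p,252,119,.05);E=ray(p,252,239,.05);d=L-E
print(L,E,np.linalg.norm(d),np.degrees(np.arctan2(d[1],d[0])))
E
```

```text
150 [539, 535, 527, 525, 522, 525, 511, 553, 590, 603, 595, 597, 601, 602, 600, 592, 593, 593, 593, 589, 578, 579, 577, 490, 377, 318, 322, 329, 339, 332, 335, 323]
165 [534, 533, 528, 522, 524, 531, 527, 536, 576, 598, 602, 591, 595, 597, 600, 593, 586, 586, 588, 586, 575, 577, 570, 483, 373, 329, 328, 331, 329, 334, 328, 323]
180 [531, 530, 524, 526, 527, 529, 515, 502, 562, 593, 582, 539, 515, 516, 522, 524, 515, 511, 513, 509, 511, 536, 550, 478, 359, 324, 321, 325, 330, 330, 324, 321]
195 [525, 493, 408, 336, 323, 353, 408, 471, 563, 591, 566, 466, 418, 422, 441, 445, 449, 446, 447, 442, 449, 488, 534, 463, 348, 304, 262, 228, 228, 249, 279, 306]
205 [531, 517, 520, 524, 530, 525, 518, 514, 563, 582, 585, 584, 581, 580, 582, 586, 575, 568, 567, 565, 558, 567, 548, 462, 335, 312, 319, 317, 332, 331, 328, 323]
230 [427, 425, 424, 427, 429, 427, 425, 429, 482, 558, 573, 547, 534, 529, 529, 525, 525, 524, 521, 517, 516, 529, 530, 437, 342, 385, 413, 416, 418, 410, 413, 417]
235 [421, 423, 428, 428, 421, 417, 421, 428, 472, 556, 569, 578, 566, 568, 564, 569, 564, 557, 555, 554, 550, 553, 535, 433, 338, 387, 415, 418, 415, 419, 412, 414]
[ 0.55505021 -0.18238963  0.05      ] [ 0.41764042 -0.18274511  0.05      ] 0.13741025059554737 0.14822749784908928
```

View pics/c.png

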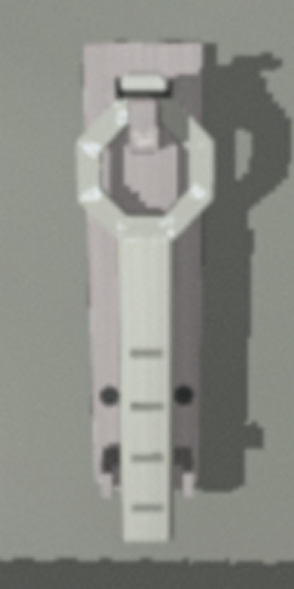

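```bash
python3 -m creep '[{"xyz":[0.004,0.001,0.03],"turn":[0,0,0],"claw":0.03},{"xyz":[0,0,0.03],"turn":[0,0,0],"claw":0.03},{"xyz":[0,0,0.03],"turn":[0,0,0],"claw":0.03},{"xyz":[0,0,0.023],"turn":[0,0,0],"claw":0.03},{"xyz":[0,0,0],"turn":[0,0,0],"claw":0.03},{"xyz":[0,0,0],"turn":[0,0,0],"claw":0.03},{"xyz":[0,0,0],"turn":[0,0,0],"claw":0.03},{"xyz":[0,0,0],"turn":[0,0,0],"claw":0.03},{"xyz":[0,0,0],"turn":[0,0,0],"claw":0.03},{"xyz":[0,0,0],"turn":[0,0,0],"claw":0.03}]' 40
cat >> h.py <<'E'
def wshot(name):
    o=r.observe();p=r.camera_params("wrist");im=r.get_image("wrist")
    cv2.imwrite(f"pics/{name}.png",im);np.savez(f"{name}.npz",K=p["intrinsics"],R=p["R"],t=p["t"],tcp=o["tcp_pos"],rot=o["ee_rot"])
    print(o["time"],np.round(o["tcp_pos"],4),np.round(o["ee_rot"],4),np.round(o["wrist_force"],2),o["gripper_width"])
    return im,p,o
def wload(name):
    f=np.load(f"{name}.npz");return {"intrinsics":f["K"],"R":f["R"],"t":f["t"]}
E
python3 -c "
from h import *
wshot('w2')"
```

```text
time: 2.7
tcp_pos: [0.4866, -0.1853, 0.0885]
ee_rot: [3.141, -0.0, 0.0]
wrist_force: [0.2, 0.3, 0.0]
gripper_width: 0.0301
2.7 [ 0.4866 -0.1853  0.0885] [ 3.1414e+00 -4.0000e-04  5.0000e-04] [0.21 0.25 0.02] 0.030091944133336036
```

View pics/w2.png

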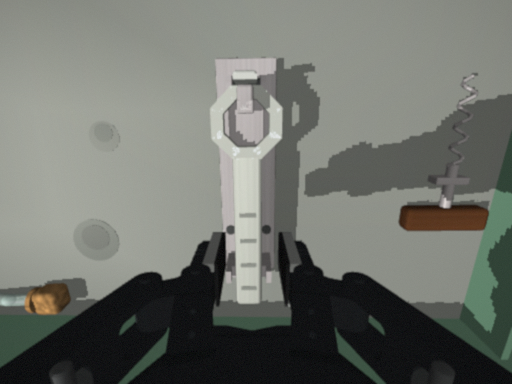

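```bash
python3 - <<'E'
from h import *
from scipy.spatial.transform import Rotation as Ro
p=wload("w2");f=np.load("w2.npz");T=Ro.from_rotvec(f["rot"]).as_matrix()
for z in (0,-.004,-.008,-.012):
    print(z,[proj(p,f["tcp"]+T@np.array([.011,s*.015,z])).round(1) for s in (-1,1)])
im=cv2.imread("pics/w2.png")
for v in (170,200,225,250,280): print(v,im[v,225:272].sum(1).tolist())
for u,v in ((247,122),(248.5,302)):print(ray(p,u,v,.05))
cv2.imwrite("pics/d.png",cv2.resize(im[215:315,190:315],None,fx=5,fy=5,interpolation=cv2.INTER_CUBIC))
E
```

```text
0 [array([225.2, 228.9]), array([278.1, 228.9])]
-0.004 [array([224.5, 231.9]), array([278.8, 231.9])]
-0.008 [array([223.8, 235. ]), array([279.5, 235. ])]
-0.012 [array([223.1, 238.2]), array([280.3, 238.2])]
170 [555, 553, 547, 540, 542, 547, 547, 527, 558, 599, 613, 624, 631, 620, 613, 616, 622, 627, 623, 620, 619, 611, 607, 608, 612, 613, 611, 607, 596, 597, 595, 594, 599, 548, 469, 397, 343, 342, 341, 347, 343, 349, 354, 347, 350, 342, 339]
200 [545, 549, 547, 547, 541, 540, 549, 542, 519, 567, 601, 616, 622, 617, 616, 610, 610, 614, 615, 616, 614, 616, 606, 604, 601, 600, 606, 597, 593, 587, 583, 593, 594, 542, 464, 395, 336, 336, 339, 339, 338, 342, 350, 344, 342, 339, 327]
225 [546, 535, 498, 463, 390, 355, 359, 408, 460, 497, 577, 610, 610, 616, 608, 606, 604, 609, 606, 610, 609, 607, 600, 597, 592, 591, 595, 592, 590, 582, 582, 586, 583, 535, 462, 383, 303, 305, 291, 239, 196, 189, 206, 233, 290, 322, 336]
250 [202, 413, 512, 527, 533, 535, 511, 497, 493, 489, 513, 584, 604, 604, 601, 598, 596, 601, 596, 595, 601, 595, 596, 590, 582, 583, 583, 589, 575, 575, 577, 582, 577, 529, 457, 362, 297, 322, 336, 330, 335, 341, 345, 338, 336, 326, 330]
280 [454, 500, 524, 525, 527, 506, 421, 423, 433, 440, 448, 520, 585, 596, 589, 589, 588, 593, 586, 584, 590, 587, 588, 587, 576, 574, 579, 580, 571, 564, 567, 576, 567, 525, 440, 349, 321, 403, 427, 427, 436, 480, 515, 527, 529, 518, 467]
[ 0.55502929 -0.18233852  0.05      ]
[ 0.41837842 -0.18284091  0.05      ]
```

View pics/d.png

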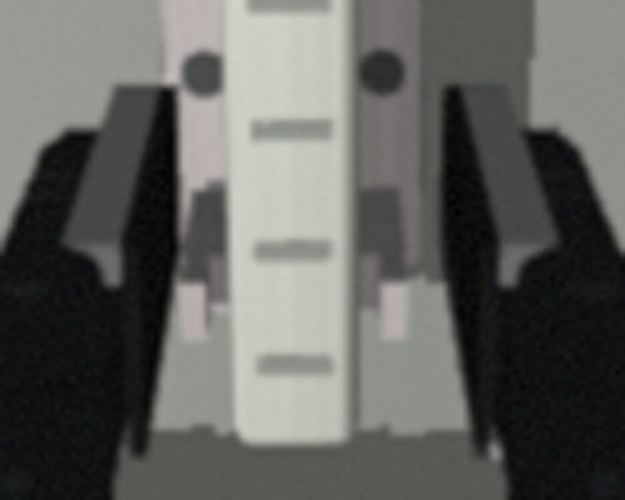

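```bash
python3 -m creep '[{"xyz":[0.010,-0.0028,0],"turn":[0,0,0],"claw":0.036},{"xyz":[0,0,0.017],"turn":[0,0,0],"claw":0.036},{"xyz":[0,0,0.017],"turn":[0,0,0],"claw":0.036},{"xyz":[0,0,0.0165],"turn":[0,0,0],"claw":0.036},{"xyz":[0,0,0],"turn":[0,0,0],"claw":0.036},{"xyz":[0,0,0],"turn":[0,0,0],"claw":0.01},{"xyz":[0,0,0],"turn":[0,0,0],"claw":0.01},{"xyz":[0,0,0],"turn":[0,0,0],"claw":0.01},{"xyz":[0,0,0],"turn":[0,0,0],"claw":0.01},{"xyz":[0,0,0],"turn":[0,0,0],"claw":0.01}]' 60
python3 -c "
from h import *
wshot('w3')"
```

```text
time: 4.0
tcp_pos: [0.4966, -0.1826, 0.038]
ee_rot: [3.141, -0.001, 0.0]
wrist_force: [-0.1, -0.8, -0.1]
gripper_width: 0.0182
4.0 [ 0.4966 -0.1826  0.038 ] [ 3.1413e+00 -6.0000e-04  4.0000e-04] [-0.09 -0.79 -0.12] 0.01821177974269566
```

View pics/w3.png

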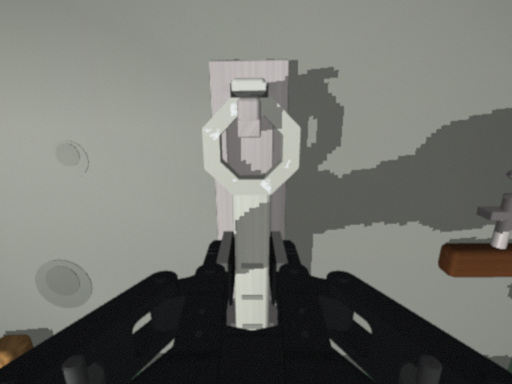

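The fingers hold the handle at an opening of 18 mm. The loop is at (252,145) and the keeper at (248,88), still shut. Next, push forward.

```bash
python3 -m creep '[{"xyz":[0.0015,0,0],"turn":[0,0,0],"claw":0.01},{"xyz":[0.0015,0,0],"turn":[0,0,0],"claw":0.01},{"xyz":[0.0015,0,0],"turn":[0,0,0],"claw":0.01},{"xyz":[0.0015,0,0],"turn":[0,0,0],"claw":0.01},{"xyz":[0.0015,0,0],"turn":[0,0,0],"claw":0.01},{"xyz":[0.0015,0,0],"turn":[0,0,0],"claw":0.01},{"xyz":[0.001,0,0],"turn":[0,0,0],"claw":0.01},{"xyz":[0.001,0,0],"turn":[0,0,0],"claw":0.01},{"xyz":[0,0,0],"turn":[0,0,0],"claw":0.01},{"xyz":[0,0,0],"turn":[0,0,0],"claw":0.01}]'
python3 -c "
from h import *
wshot('w4')"
```

```text
time: 5.3
tcp_pos: [0.5046, -0.1826, 0.0379]
ee_rot: [-3.141, 0.0, 0.011]
wrist_force: [-9.9, 0.9, 6.9]
gripper_width: 0.0184
5.3 [ 0.5046 -0.1826  0.0379] [-3.1414e+00  5.0000e-04  1.1000e-02] [-9.87  0.91  6.92] 0.018369690823510552
```

View pics/w4.png

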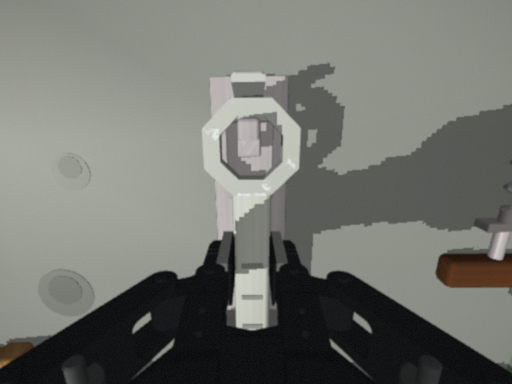

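```bash
python3 - <<'E'
from h import *
p=wload("w4");im=cv2.imread("pics/w4.png")
cv2.imwrite("pics/e.png",cv2.resize(im[65:205,190:315],None,fx=5,fy=5,interpolation=cv2.INTER_CUBIC)[:600])
print([ (v,int(im[v,248].sum())) for v in range(68,160,1)])
E
```

```text
[(68, 435), (69, 434), (70, 427), (71, 441), (72, 508), (73, 573), (74, 598), (75, 600), (76, 608), (77, 606), (78, 602), (79, 610), (80, 601), (81, 542), (82, 389), (83, 314), (84, 317), (85, 317), (86, 319), (87, 319), (88, 316), (89, 315), (90, 320), (91, 321), (92, 312), (93, 315), (94, 316), (95, 294), (96, 267), (97, 399), (98, 556), (99, 587), (100, 586), (101, 588), (102, 586), (103, 587), (104, 583), (105, 582), (106, 578), (107, 588), (108, 585), (109, 585), (110, 580), (111, 584), (112, 586), (113, 588), (114, 573), (115, 525), (116, 441), (117, 341), (118, 338), (119, 420), (120, 466), (121, 497), (122, 528), (123, 549), (124, 547), (125, 547), (126, 548), (127, 546), (128, 544), (129, 544), (130, 540), (131, 542), (132, 540), (133, 540), (134, 538), (135, 540), (136, 532), (137, 535), (138, 538), (139, 535), (140, 533), (141, 527), (142, 535), (143, 542), (144, 540), (145, 540), (146, 546), (147, 548), (148, 548), (149, 554), (150, 552), (151, 553), (152, 555), (153, 559), (154, 546), (155, 524), (156, 475), (157, 476), (158, 538), (159, 550)]
```

View pics/e.png

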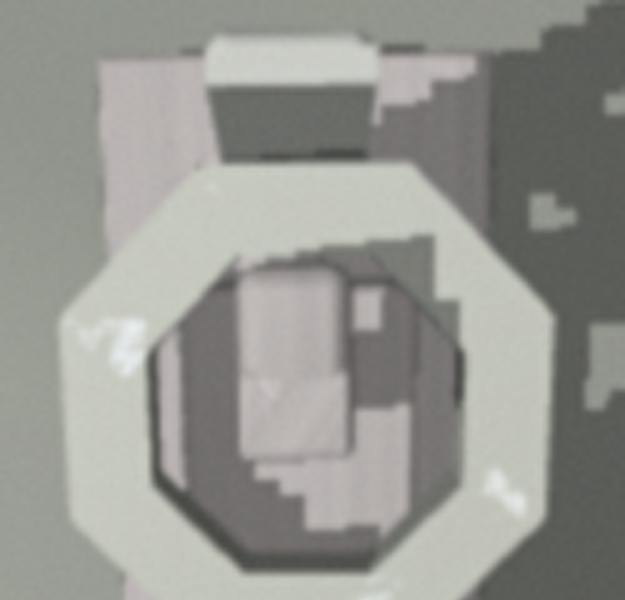

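```bash
python3 - <<'E'
from h import *
p=wload("w4")
for n,v,z in (("nose top",119,.062),("nose tip low",118,.056),("bar inner top",117,.05),("bar outer",97,.05)): print(n,ray(p,248,v,z))
p=wload("w3")
for n,v,z in (("loop outer near end",195,.05),):print(n,ray(p,252,v,z))
p=wload("w4");print(ray(p,252,195,.05))
E
```

```text
nose top [ 0.57626542 -0.18102124  0.062     ]
nose tip low [ 0.57653278 -0.18094788  0.056     ]
bar inner top [ 0.57684008 -0.18087468  0.05      ]
bar outer [ 0.58546364 -0.18090924  0.05      ]
loop outer near end [ 0.53124703 -0.1826973   0.05      ]
[ 0.5394777  -0.18271836  0.05      ]
```

```bash
python3 -m creep '[{"xyz":[0.001,0,-0.001],"turn":[0,0,0],"claw":0.01},{"xyz":[0.001,0,0],"turn":[0,0,0],"claw":0.01},{"xyz":[0.001,0,0],"turn":[0,0,0],"claw":0.01},{"xyz":[0,0,0],"turn":[0,0,0],"claw":0.01},{"xyz":[0,0,0],"turn":[0,0,0],"claw":0.01},{"xyz":[0,0,0],"turn":[0,0,0],"claw":0.01},{"xyz":[0,0,0],"turn":[0,0,0],"claw":0.01},{"xyz":[0,0,0],"turn":[0,0,0],"claw":0.01},{"xyz":[0,0,0],"turn":[0,0,0],"claw":0.01},{"xyz":[0,0,0],"turn":[0,0,0],"claw":0.01}]'
python3 -c "
from h import *
im,p,o=wshot('w5')
print([ (v,int(im[v,248].sum())) for v in range(90,126,1)])
cv2.imwrite('pics/e2.png',cv2.resize(im[65:205,190:315],None,fx=4,fy=4,interpolation=cv2.INTER_CUBIC)[:600])"
```

```text
time: 6.6
tcp_pos: [0.508, -0.1824, 0.038]
ee_rot: [-3.141, 0.001, 0.01]
wrist_force: [-8.3, 0.1, 2.9]
gripper_width: 0.0183
6.6 [ 0.508  -0.1824  0.038 ] [-3.141e+00  7.000e-04  9.900e-03] [-8.31  0.09  2.89] 0.018319848368958253
[(90, 370), (91, 372), (92, 370), (93, 346), (94, 280), (95, 229), (96, 264), (97, 419), (98, 561), (99, 590), (100, 586), (101, 586), (102, 584), (103, 587), (104, 588), (105, 585), (106, 584), (107, 588), (108, 585), (109, 587), (110, 587), (111, 586), (112, 587), (113, 585), (114, 583), (115, 520), (116, 327), (117, 160), (118, 127), (119, 114), (120, 113), (121, 147), (122, 260), (123, 337), (124, 341), (125, 313)]
```

View pics/e2.png

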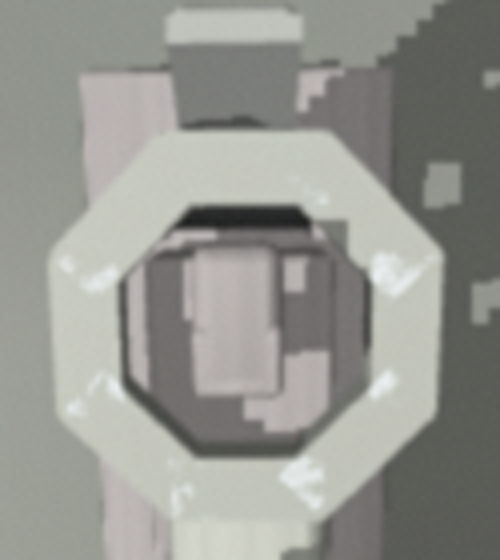

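The far bar is now about 4 mm past the nose tip, with the keeper leaning out. The force is 8 N. Next, lift straight up.

```bash
python3 -m creep '[{"xyz":[0,0,-0.004],"turn":[0,0,0],"claw":0.01},{"xyz":[0,0,-0.004],"turn":[0,0,0],"claw":0.01},{"xyz":[0,0,-0.004],"turn":[0,0,0],"claw":0.01},{"xyz":[0,0,-0.004],"turn":[0,0,0],"claw":0.01},{"xyz":[0,0,-0.004],"turn":[0,0,0],"claw":0.01},{"xyz":[0,0,-0.005],"turn":[0,0,0],"claw":0.01},{"xyz":[0,0,-0.005],"turn":[0,0,0],"claw":0.01},{"xyz":[0,0,-0.005],"turn":[0,0,0],"claw":0.01},{"xyz":[0,0,-0.01],"turn":[0,0,0],"claw":0.01},{"xyz":[0,0,0],"turn":[0,0,0],"claw":0.01}]'
python3 -c "
from h import *
im,p,o=wshot('w6')"
```

```text
time: 7.9
tcp_pos: [0.5114, -0.1829, 0.0853]
ee_rot: [3.14, -0.0, 0.004]
wrist_force: [-1.0, 0.7, -1.2]
gripper_width: 0.0183
7.9 [ 0.5114 -0.1829  0.0853] [ 3.1403e+00 -4.0000e-04  4.1000e-03] [-1.01  0.68 -1.24] 0.018262429770387976
```

View pics/w6.png

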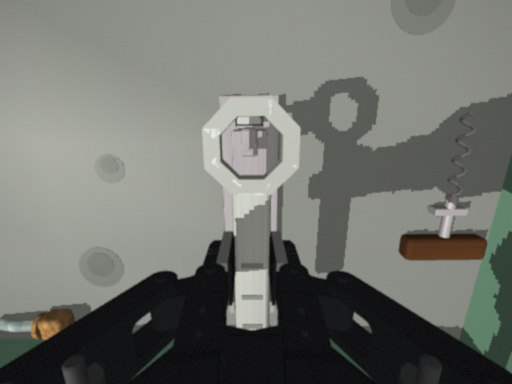

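```bash
python3 - <<'E'
from h import *
p=r.camera_params("top")
for u,v in ((247,172),(247,130),(247,217),(235,217),(276,126),(237,124)): print(u,v,ray(p,u,v,.012 ).round(3))
im=r.get_image("top");cv2.imwrite("pics/top1.png",im)
cv2.imwrite("pics/t1z.png",cv2.resize(im[95:240,110:380],None,fx=2.9,fy=2.9))
E
```

```text
247 172 [ 0.554 -0.027  0.012]
247 130 [ 0.69  -0.025  0.012]
247 217 [ 0.411 -0.028  0.012]
235 217 [0.411 0.009 0.012]
276 126 [ 0.704 -0.118  0.012]
237 124 [0.71  0.008 0.012]
```

View pics/t1z.png

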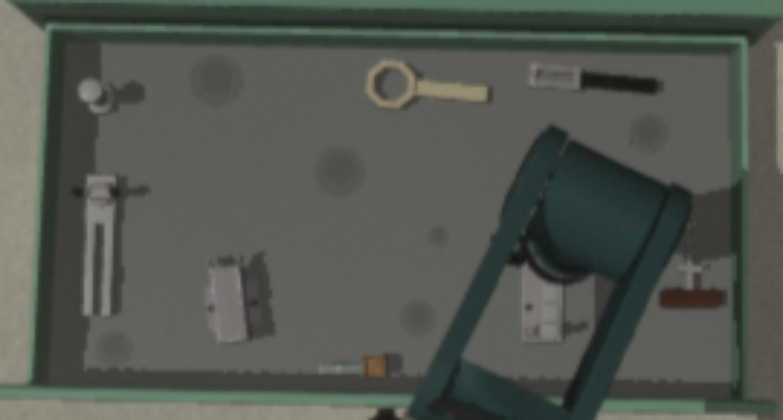

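```bash
python3 -m creep '[{"xyz":[0.0084,-0.0382,0],"turn":[0,0,0],"claw":0.01},{"xyz":[0.0084,-0.0382,0],"turn":[0,0,0],"claw":0.01},{"xyz":[0.0084,-0.0382,0],"turn":[0,0,0],"claw":0.01},{"xyz":[0.0084,-0.0382,0],"turn":[0,0,0],"claw":0.01},{"xyz":[0,0,0.02],"turn":[0,0,0],"claw":0.01},{"xyz":[0,0,0.02],"turn":[0,0,0],"claw":0.01},{"xyz":[0,0,0.02],"turn":[0,0,0],"claw":0.01},{"xyz":[0,0,0.01],"turn":[0,0,0],"claw":0.01},{"xyz":[0,0,0],"turn":[0,0,0],"claw":0.01},{"xyz":[0,0,0],"turn":[0,0,0],"claw":0.01}]'
python3 -c "
from h import *
im,p,o=wshot('w7')
cv2.imwrite('pics/s7.png',r.get_image('scene')[150:350,150:400])"
```

```text
time: 9.25
tcp_pos: [0.5445, -0.0299, 0.0141]
ee_rot: [3.141, -0.001, 0.001]
wrist_force: [-0.5, 0.6, -1.0]
gripper_width: 0.0183
9.25 [ 0.5445 -0.0299  0.0141] [ 3.1413e+00 -7.0000e-04  1.2000e-03] [-0.53  0.65 -0.98] 0.018320891098286787
```

View pics/w7.png

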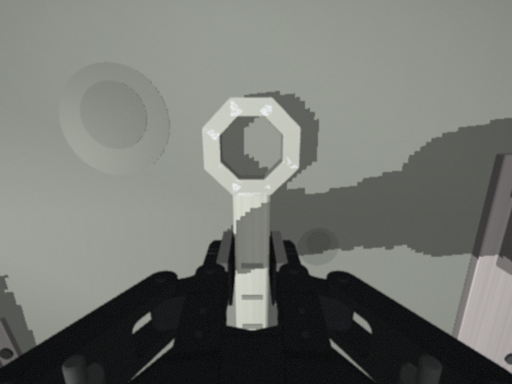

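```bash
python3 -m creep '[{"xyz":[0,0,0.001],"turn":[0,0,0],"claw":0.01},{"xyz":[0,0,0.001],"turn":[0,0,0],"claw":0.01},{"xyz":[0,0,0.001],"turn":[0,0,0],"claw":0.01},{"xyz":[0,0,0],"turn":[0,0,0],"claw":0.01},{"xyz":[0,0,0],"turn":[0,0,0],"claw":0.04},{"xyz":[0,0,0],"turn":[0,0,0],"claw":0.04},{"xyz":[0,0,0],"turn":[0,0,0],"claw":0.04},{"xyz":[0,0,0],"turn":[0,0,0],"claw":0.04},{"xyz":[0,0,0],"turn":[0,0,0],"claw":0.04},{"xyz":[0,0,0],"turn":[0,0,0],"claw":0.04}]'
python3 -c "
from h import *
im,p,o=wshot('w8')"
```

```text
time: 10.6
tcp_pos: [0.5441, -0.0297, 0.0107]
ee_rot: [3.142, -0.001, -0.0]
wrist_force: [-0.2, -1.0, -0.6]
gripper_width: 0.0398
10.6 [ 0.5441 -0.0297  0.0107] [ 3.1415e+00 -5.0000e-04 -3.0000e-04] [-0.24 -1.03 -0.63] 0.03978223226867226
```

View pics/w8.png

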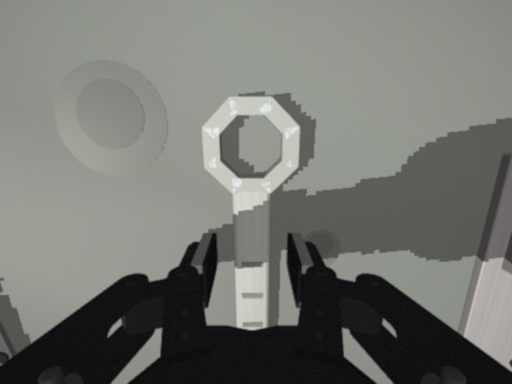

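```bash
python3 -m creep '[{"xyz":[0,0,-0.02],"turn":[0,0,0],"claw":0.05},{"xyz":[0,0,-0.03],"turn":[0,0,0],"claw":0.07},{"xyz":[0.02,0,-0.02],"turn":[0,0,0],"claw":0.07},{"xyz":[0.02,0,0],"turn":[0,0,0],"claw":0.07},{"xyz":[0.018,0,0],"turn":[0,0,0],"claw":0.07},{"xyz":[0,0,0],"turn":[0,0,0],"claw":0.07},{"xyz":[0,0,0],"turn":[0,0,0],"claw":0.07},{"xyz":[0,0,0],"turn":[0,0,0],"claw":0.07},{"xyz":[0,0,0],"turn":[0,0,0],"claw":0.07},{"xyz":[0,0,0],"turn":[0,0,0],"claw":0.07}]'
python3 -c "
from h import *
im,p,o=wshot('w9')
g=cv2.inRange(im,(180,180,180),(255,255,255));cv2.imwrite('pics/m9.png',g)
print(ray(wload('w8'),251.5,145,.022))"
```

```text
time: 11.9
tcp_pos: [0.602, -0.0298, 0.0809]
ee_rot: [3.141, -0.001, 0.0]
wrist_force: [0.4, -0.6, -0.3]
gripper_width: 0.0698
11.9 [ 0.602  -0.0298  0.0809] [ 3.1415e+00 -6.0000e-04  2.0000e-04] [ 0.37 -0.6  -0.34] 0.06978684287755348
[ 0.60342037 -0.02963505  0.022     ]
```

View pics/w9.png

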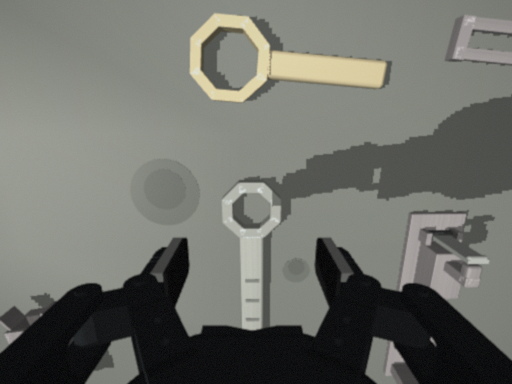

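The opener lies flat with its loop at (251,209), and the fingers will straddle it. Next, descend and grip.

```bash
python3 -c "
from h import *
print(ray(wload('w9'),251,209.5,.022))"
python3 -m creep '[{"xyz":[0.0012,0,0.02],"turn":[0,0,0],"claw":0.066},{"xyz":[0,0,0.02],"turn":[0,0,0],"claw":0.066},{"xyz":[0,0,0.015],"turn":[0,0,0],"claw":0.06},{"xyz":[0,0,0.01],"turn":[0,0,0],"claw":0.06},{"xyz":[0,0,0.0065],"turn":[0,0,0],"claw":0.06},{"xyz":[0,0,0],"turn":[0,0,0],"claw":0.06},{"xyz":[0,0,0],"turn":[0,0,0],"claw":0.03},{"xyz":[0,0,0],"turn":[0,0,0],"claw":0.03},{"xyz":[0,0,0],"turn":[0,0,0],"claw":0.03},{"xyz":[0,0,0],"turn":[0,0,0],"claw":0.03}]' 60
python3 -c "
from h import *
im,p,o=wshot('w10')"
```

```text
[ 0.60354608 -0.0292639   0.022     ]
time: 13.2
tcp_pos: [0.6042, -0.0299, 0.0104]
ee_rot: [3.141, -0.001, 0.004]
wrist_force: [0.8, -0.2, 3.9]
gripper_width: 0.0441
13.2 [ 0.6042 -0.0299  0.0104] [ 3.1412e+00 -5.0000e-04  3.5000e-03] [ 0.78 -0.17  3.93] 0.044143866995720406
```

View pics/w10.png

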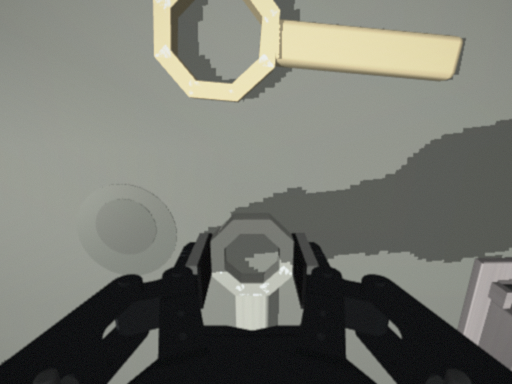

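```bash
python3 -m creep '[{"xyz":[0,0,-0.02],"turn":[0,0,0],"claw":0.03},{"xyz":[0,0,-0.03],"turn":[0,0,0],"claw":0.03},{"xyz":[0,0,-0.05],"turn":[0,0,0],"claw":0.03},{"xyz":[0,0,-0.05],"turn":[0,0,0],"claw":0.03},{"xyz":[-0.0385,-0.0375,0],"turn":[0,0,0],"claw":0.03},{"xyz":[-0.0385,-0.0375,0],"turn":[0,0,0],"claw":0.03},{"xyz":[-0.0385,-0.0375,0],"turn":[0,0,0],"claw":0.03},{"xyz":[-0.0385,-0.0375,0],"turn":[0,0,0],"claw":0.03},{"xyz":[0,0,0],"turn":[0,0,0],"claw":0.03},{"xyz":[0,0,0],"turn":[0,0,0],"claw":0.03}]'
python3 -c "
from h import *
im,p,o=wshot('w11')
cv2.imwrite('pics/s11.png',r.get_image('scene'))"
```

```text
time: 14.5
tcp_pos: [0.4496, 0.1202, 0.1598]
ee_rot: [3.141, 0.0, 0.002]
wrist_force: [0.0, 0.5, -0.8]
gripper_width: 0.044
14.5 [0.4496 0.1202 0.1598] [3.141e+00 3.000e-04 1.500e-03] [ 0.02  0.46 -0.83] 0.04404189579507755
```

View pics/w11.png

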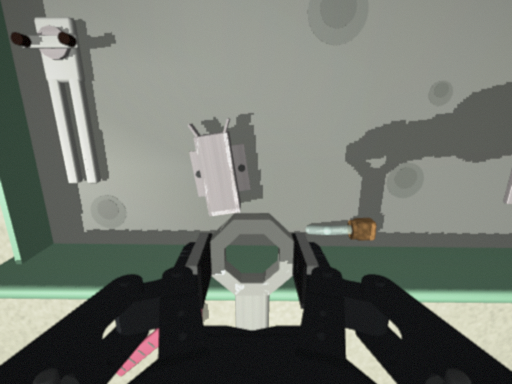

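View pics/s11.png

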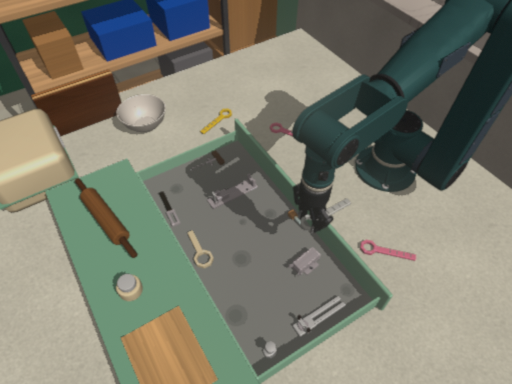

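```bash
python3 - <<'E'
import cv2
im=cv2.imread("pics/w11.png")
cv2.imwrite("pics/f.png",cv2.resize(im[112:222,180:260],None,fx=5.4,fy=5.4,interpolation=cv2.INTER_CUBIC))
E
```

```text
(no output)
```

View pics/f.png

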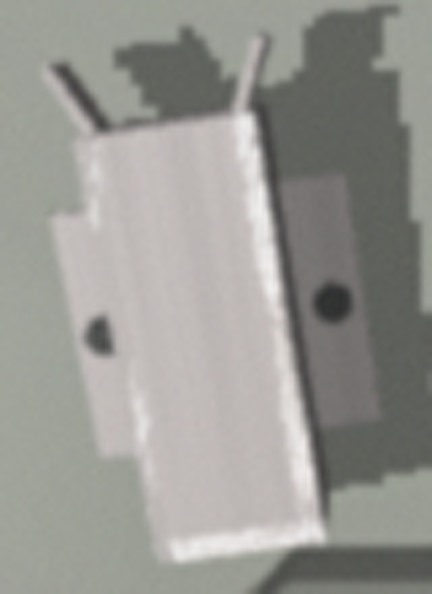

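```bash
python3 - <<'E'
from h import *
p=wload("w11")
q=lambda x,y:ray(p,180+(x+.5)/5.4-.5,112+(y+.5)/5.4-.5,.041)
FL,FR,BL,BR=q(90,133),q(258,110),q(160,562),q(325,540)
for n in ("FL","FR","BL","BR"): print(n,globals()[n].round(4))
print("w",np.linalg.norm(FL-FR),np.linalg.norm(BL-BR),"len",np.linalg.norm(FL-BL),np.linalg.norm(FR-BR))
F=(FL+FR)/2;B=(BL+BR)/2
yaw=np.arctan2(*(F-B)[[1,0]]);print("F",F,"B",B,np.degrees(yaw),[np.degrees(np.arctan2(*(a-b)[[1,0]])) for a,b in((FL,BL),(FR,BR))])
q2=lambda x,y:ray(p,180+x/5.4,112+y/5.4,.012)
# base plate holes z~.014
h1=q2(100,335);h2=q2(332,302);print(h1,h2,(h1+h2)/2,np.degrees(np.arctan2(*(h1-h2)[[1,0]]))-90)
ps=r.camera_params("scene")
for n in (FL,FR,BL,BR): print(proj(ps,n).round(1), proj(r.camera_params("top"),n).round(1))
E
python3 -c "
import cv2
im=cv2.imread('pics/scene0.png');cv2.imwrite('pics/g.png',cv2.resize(im[235:285,275:335],None,fx=9,fy=9,interpolation=cv2.INTER_CUBIC))"
```

```text
FL [0.5029 0.1721 0.041 ]
FR [0.5068 0.1428 0.041 ]
BL [0.4231 0.1635 0.041 ]
BR [0.4276 0.1321 0.041 ]
w 0.029599605385455894 0.03165454821442138 len 0.08020530819361413 0.07993209635091311
F [0.50481455 0.15745877 0.041     ] B [0.4253361  0.14780879 0.041     ] 6.922756580272299 [np.float64(6.190200632398749), np.float64(7.657816577607664)]
[0.46033021 0.17775664 0.012     ] [0.46706694 0.1309959  0.012     ] [0.46369857 0.15437627 0.012     ] 8.198078028582245
[299.3 269.5] [182.3 186.5]
[292.1 262.2] [191.8 185.3]
[319.9 253.8] [184.4 212.3]
[312.  246.5] [194.6 210.9]
```

View pics/g.png

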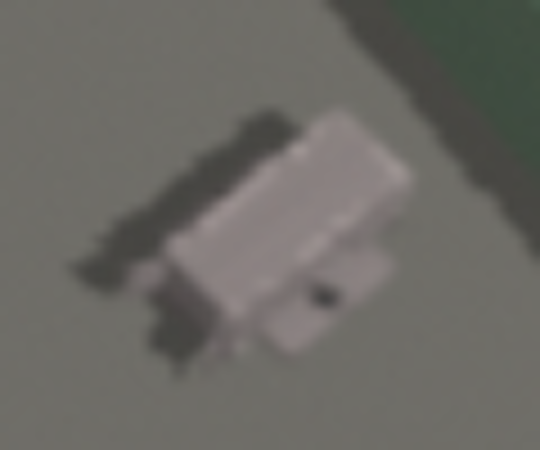

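```bash
python3 -m creep '[{"xyz":[0.0447,-0.012,0],"turn":[0,0,0],"claw":0.03},{"xyz":[0.0447,-0.012,0],"turn":[0,0,0],"claw":0.03},{"xyz":[0.0447,-0.012,0],"turn":[0,0,0],"claw":0.03},{"xyz":[0.0447,-0.012,0],"turn":[0,0,0],"claw":0.03},{"xyz":[0.0447,-0.012,0],"turn":[0,0,-3.75],"claw":0.03},{"xyz":[0,0,0.03],"turn":[0,0,-3.75],"claw":0.03},{"xyz":[0,0,0.03],"turn":[0,0,0],"claw":0.03},{"xyz":[0,0,0.03],"turn":[0,0,0],"claw":0.03},{"xyz":[0,0,0.02],"turn":[0,0,0],"claw":0.03},{"xyz":[0,0,0],"turn":[0,0,0],"claw":0.03}]'
python3 - <<'E'
from h import *
from scipy.spatial.transform import Rotation as Ro
im,p,o=wshot('w12')
t=r.get_image("top");s=r.get_image("scene");cv2.imwrite("pics/top12.png",t)
T=Ro.from_rotvec(o["ee_rot"]).as_matrix();print(np.degrees(np.arctan2(T[1,0],T[0,0])),T[:,2])
cv2.imwrite("pics/t12.png",cv2.resize(t[110:230,130:250],None,fx=4.5,fy=4.5,interpolation=cv2.INTER_CUBIC))
cv2.imwrite("pics/s12.png",cv2.resize(s[200:320,220:360],None,fx=4.5,fy=4.5,interpolation=cv2.INTER_CUBIC))
u=np.array([np.cos(np.radians(7.5)),np.sin(np.radians(7.5))]);d=np.array([.568,.1666])-o["tcp_pos"][:2]
print("to home along",d@u,"lateral left",d@[-u[1],u[0]])
E
```

```text
time: 15.85
tcp_pos: [0.6719, 0.1791, 0.0462]
ee_rot: [3.134, 0.203, -0.008]
wrist_force: [-0.6, -0.5, -0.9]
gripper_width: 0.044
15.85 [0.6719 0.1791 0.0462] [ 3.1343  0.2031 -0.0083] [-0.63 -0.49 -0.88] 0.043987721351461756
7.413558448937948 [-0.00524996 -0.00109505 -0.99998562]
to home along -0.10462081799409799 lateral left 0.0011311939336521408
```

View pics/t12.png

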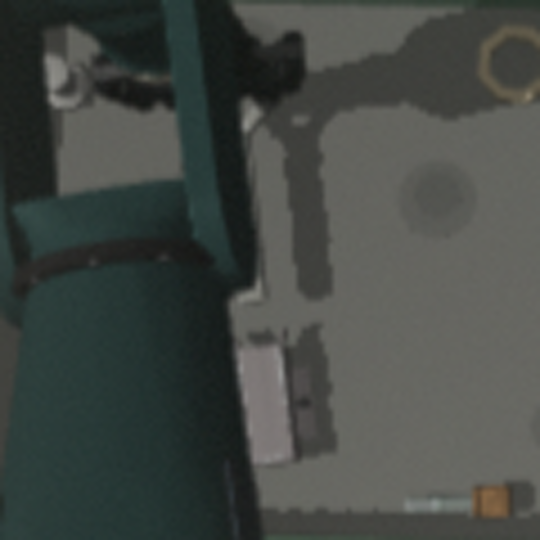

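View pics/s12.png

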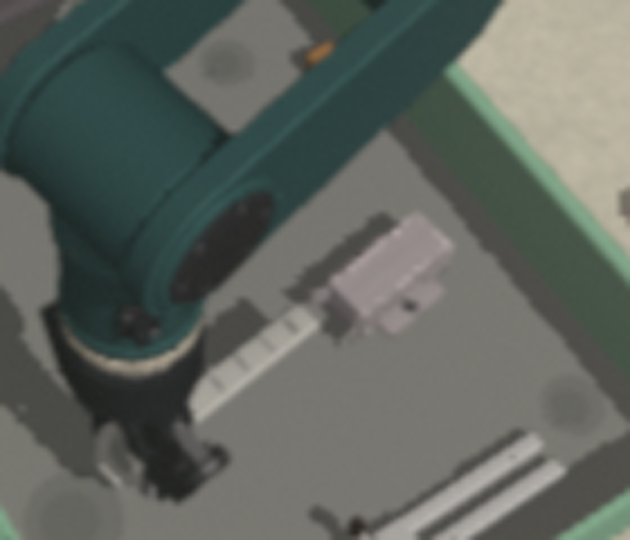

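View pics/w12.png

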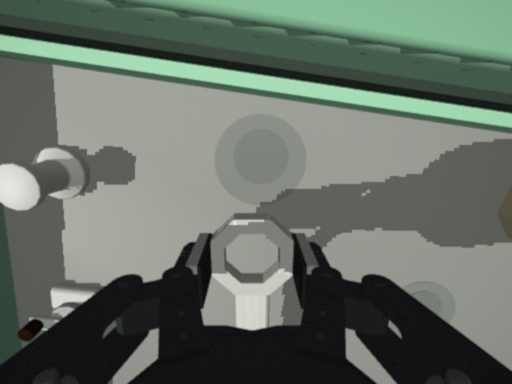

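```bash
python3 - <<'E'
from h import *
p=r.camera_params("top")
t=cv2.imread("pics/top12.png")
# edges by profile
for v in (170,172,174,190,194,198,202,206,210): print(v,t[v,178:204].sum(1).tolist())
q=lambda x,y:ray(p,130+(x+.5)/4.5-.5,110+(y+.5)/4.5-.5,.041)
a=np.radians(7.4);n=np.array([np.sin(a),-np.cos(a)])
cv2.imwrite("pics/t12b.png",cv2.resize(t[160:216,172:208],None,fx=10,fy=10,interpolation=cv2.INTER_CUBIC))
E
```

```text
170 [101, 121, 119, 113, 109, 92, 86, 84, 122, 211, 203, 286, 296, 295, 295, 296, 293, 282, 206, 194, 190, 190, 188, 190, 193, 212]
172 [84, 91, 91, 101, 91, 87, 85, 89, 165, 313, 235, 278, 296, 297, 296, 295, 295, 283, 202, 187, 189, 191, 192, 190, 189, 212]
174 [84, 78, 83, 104, 142, 173, 206, 253, 306, 363, 262, 250, 290, 298, 294, 295, 299, 285, 233, 200, 188, 190, 190, 190, 198, 217]
190 [81, 86, 79, 100, 208, 369, 365, 363, 363, 361, 354, 363, 367, 382, 387, 191, 160, 190, 198, 194, 198, 192, 193, 200, 213, 288]
194 [86, 82, 85, 86, 153, 319, 365, 361, 363, 364, 354, 357, 364, 375, 418, 266, 181, 227, 231, 231, 223, 197, 193, 192, 212, 270]
198 [85, 87, 83, 78, 92, 189, 376, 370, 367, 365, 360, 358, 364, 368, 379, 343, 177, 199, 202, 172, 185, 206, 192, 198, 216, 288]
202 [80, 88, 83, 82, 79, 124, 234, 356, 364, 366, 364, 360, 358, 362, 367, 350, 226, 170, 230, 236, 228, 224, 196, 195, 200, 217]
206 [90, 85, 88, 75, 85, 86, 177, 351, 367, 368, 364, 361, 361, 366, 367, 354, 300, 178, 205, 227, 228, 228, 210, 195, 198, 201]
210 [93, 86, 82, 87, 79, 83, 122, 236, 358, 370, 368, 367, 368, 378, 378, 363, 347, 217, 157, 192, 202, 203, 206, 233, 237, 240]
```

View pics/t12b.png

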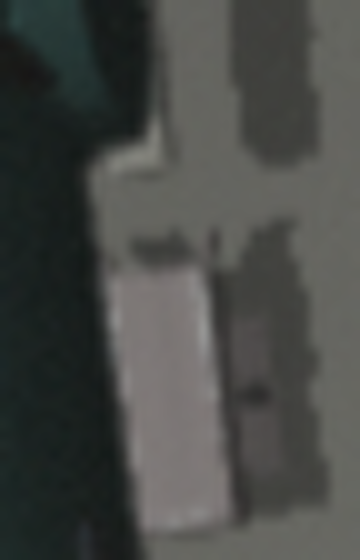

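```bash
python3 - <<'E'
from h import *
p=r.camera_params("top")
A=ray(p,192.5,190,.041);B=ray(p,194.7,210,.041);d=(A-B)[:2];d/=np.linalg.norm(d);print("right edge yaw",np.degrees(np.arctan2(d[1],d[0])))
C=ray(p,182.3,190,.041);D=ray(p,184.9,210,.041);e=(C-D)[:2];print("left edge yaw",np.degrees(np.arctan2(e[1],e[0])),"C width",(C-A)[:2]@[-d[1],d[0]])
a=np.radians(7.4);n=np.array([-np.sin(a),np.cos(a)])
H=ray(p,187.7,173,.058)
print("handle right edge left of roof right edge by",(H-A)[:2]@n*1e3,"(want 6) at x ahead",(H-A)[:2]@[np.cos(a),np.sin(a)])
# end of handle
E_=ray(p,185.5,177,.058);M=ray(p,187.5,186.3,.041);print("end",E_,"mouth",M,(E_-M)[:2]@[np.cos(a),np.sin(a)])
E
```

```text
right edge yaw 7.695713611802254
left edge yaw 8.946438159142502 C width 0.03133304399636427
handle right edge left of roof right edge by 6.184544310053997 (want 6) at x ahead 0.05177104710275338
end [0.5303123  0.15936352 0.058     ] mouth [0.50350864 0.15594311 0.041     ] 0.027020948848487637
```

```bash
python3 -m creep '[{"xyz":[0,-0.0005,0.011],"turn":[0,0,0],"claw":0.03},{"xyz":[0,0,0.0107],"turn":[0,0,0],"claw":0.03},{"xyz":[0,0,0],"turn":[0,0,0],"claw":0.03},{"xyz":[-0.008,0,0],"turn":[0,0,0],"claw":0.03},{"xyz":[-0.008,0,0],"turn":[0,0,0],"claw":0.03},{"xyz":[-0.006,0,0],"turn":[0,0,0],"claw":0.03},{"xyz":[-0.006,0,0],"turn":[0,0,0],"claw":0.03},{"xyz":[-0.006,0,0],"turn":[0,0,0],"claw":0.03},{"xyz":[-0.006,0,0],"turn":[0,0,0],"claw":0.03},{"xyz":[0,0,0],"turn":[0,0,0],"claw":0.03}]'
python3 - <<'E'
from h import *
from scipy.spatial.transform import Rotation as Ro
im,p,o=wshot('w13')
T=Ro.from_rotvec(o["ee_rot"]).as_matrix();print(np.degrees(np.arctan2(T[1,0],T[0,0])),T[:,2],"F tool",T.T@o["wrist_force"],o["moment"])
t=r.get_image("top");s=r.get_image("scene");cv2.imwrite("pics/top13.png",t)
cv2.imwrite("pics/t13.png",cv2.resize(t[150:220,170:215],None,fx=8,fy=8,interpolation=cv2.INTER_CUBIC))
cv2.imwrite("pics/s13.png",cv2.resize(s[225:315,250:350],None,fx=6,fy=6,interpolation=cv2.INTER_CUBIC))
E
```

```text
time: 17.25
tcp_pos: [0.6321, 0.1754, 0.0272]
ee_rot: [3.135, 0.205, -0.003]
wrist_force: [-0.1, -0.3, -1.8]
gripper_width: 0.0442
17.25 [0.6321 0.1754 0.0272] [ 3.1346e+00  2.0510e-01 -2.9000e-03] [-0.07 -0.29 -1.78] 0.04421929443637652
7.4869668553214765 [-1.80384982e-03 -3.78233878e-04 -9.99998302e-01] F tool [-0.10580347  0.27916155  1.77547644] [ 0.05074096 -0.09477383  0.00215712]
```

View pics/t13.png

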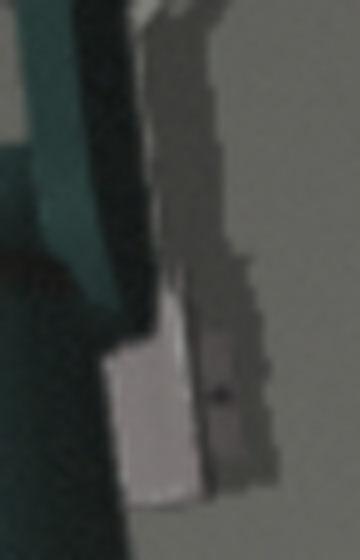

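View pics/s13.png

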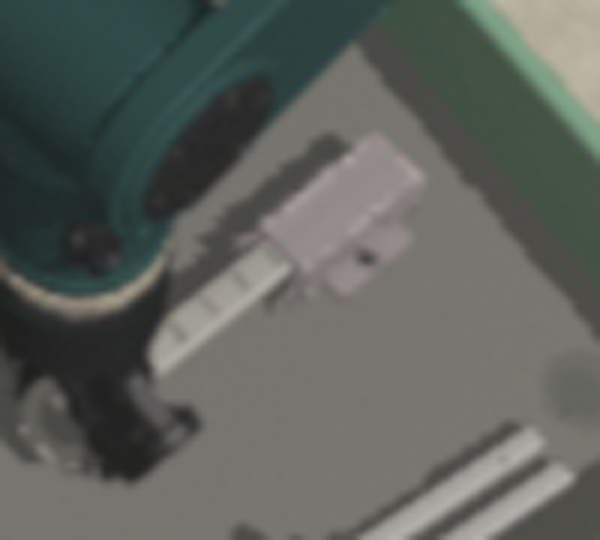

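The handle tip is about 11 mm inside the mouth. The lateral force is near zero, but the hand sits about 3 mm too high. I'll lower it and slide on.

```bash
python3 -m creep '[{"xyz":[0,0,0.0015],"turn":[0,0,0],"claw":0.03},{"xyz":[0,0,0.0015],"turn":[0,0,0],"claw":0.03},{"xyz":[0,0,0],"turn":[0,0,0],"claw":0.03},{"xyz":[-0.005,0,0],"turn":[0,0,0],"claw":0.03},{"xyz":[-0.005,0,0],"turn":[0,0,0],"claw":0.03},{"xyz":[-0.005,0,0],"turn":[0,0,0],"claw":0.03},{"xyz":[-0.005,0,0],"turn":[0,0,0],"claw":0.03},{"xyz":[0,0,0],"turn":[0,0,0],"claw":0.03},{"xyz":[0,0,0],"turn":[0,0,0],"claw":0.03},{"xyz":[0,0,0],"turn":[0,0,0],"claw":0.03}]'
cat >> h.py <<'E'
def st():
    from scipy.spatial.transform import Rotation as Ro
    o=r.observe();T=Ro.from_rotvec(o["ee_rot"]).as_matrix()
    u=np.array([np.cos(np.radians(7.5)),np.sin(np.radians(7.5))]);d=np.array([.568,.1666])-o["tcp_pos"][:2]
    print(o["time"],o["tcp_pos"].round(4) if hasattr(o["tcp_pos"],'round') else o["tcp_pos"],"yaw",np.degrees(np.arctan2(T[1,0],T[0,0])),"to home",-d@u,"left",d@[-u[1],u[0]],"Ftool",(T.T@np.array(o["wrist_force"])).round(2),"M",np.round(T.T@np.array(o["moment"]),3))
E
python3 -c "
from h import *
st()"
```

```text
time: 18.65
tcp_pos: [0.6136, 0.1729, 0.0246]
ee_rot: [3.135, 0.205, 0.0]
wrist_force: [0.2, 0.1, -1.5]
gripper_width: 0.0442
18.65 [0.6136 0.1729 0.0246] yaw 7.475939262193337 to home 0.04600414433058259 left -0.0002975692045542955 Ftool [ 0.25 -0.03  1.5 ] M [-0.029  0.067 -0.01 ]
```

```bash
python3 -m creep '[{"xyz":[-0.005,0,0],"turn":[0,0,0],"claw":0.03},{"xyz":[-0.005,0,0],"turn":[0,0,0],"claw":0.03},{"xyz":[-0.005,0,0],"turn":[0,0,0],"claw":0.03},{"xyz":[-0.005,0,0],"turn":[0,0,0],"claw":0.03},{"xyz":[-0.005,0,0],"turn":[0,0,0],"claw":0.03},{"xyz":[-0.005,0,0],"turn":[0,0,0],"claw":0.03},{"xyz":[-0.005,0,0],"turn":[0,0,0],"claw":0.03},{"xyz":[0,0,0],"turn":[0,0,0],"claw":0.03},{"xyz":[0,0,0],"turn":[0,0,0],"claw":0.03},{"xyz":[0,0,0],"turn":[0,0,0],"claw":0.03}]'
python3 -c "
from h import *
st()
s=r.get_image('scene')
cv2.imwrite('pics/s14.png',cv2.resize(s[225:315,250:350],None,fx=6,fy=6,interpolation=cv2.INTER_CUBIC))"
```

```text
time: 19.9
tcp_pos: [0.5789, 0.1684, 0.0246]
ee_rot: [3.135, 0.205, 0.0]
wrist_force: [-0.6, 1.3, -0.5]
gripper_width: 0.0439
19.9 [0.5789 0.1684 0.0246] yaw 7.474601789452266 to home 0.011059784655655337 left -0.0003255990059492864 Ftool [-0.47 -1.4   0.5 ] M [-0.054  0.074 -0.022]
```

View pics/s14.png

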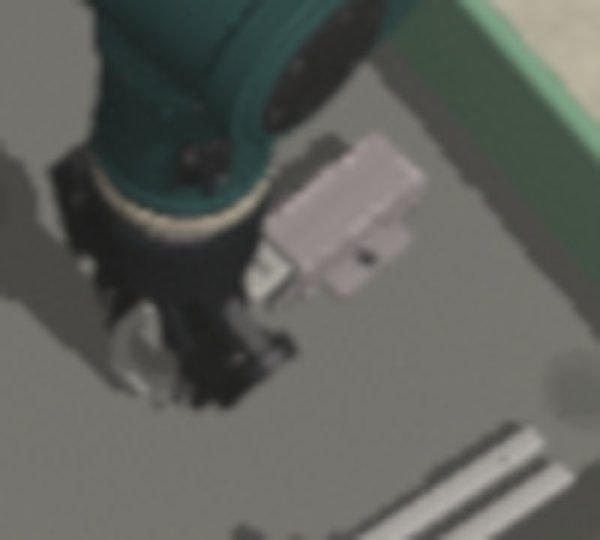

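Sliding freely, with about 11 mm to go. I'll creep until the end stop is felt.

```bash
python3 -m creep '[{"xyz":[-0.002,0,0],"turn":[0,0,0],"claw":0.03},{"xyz":[-0.0015,0,0],"turn":[0,0,0],"claw":0.03},{"xyz":[-0.0015,0,0],"turn":[0,0,0],"claw":0.03},{"xyz":[-0.0015,0,0],"turn":[0,0,0],"claw":0.03},{"xyz":[-0.0015,0,0],"turn":[0,0,0],"claw":0.03},{"xyz":[-0.001,0,0],"turn":[0,0,0],"claw":0.03},{"xyz":[-0.001,0,0],"turn":[0,0,0],"claw":0.03},{"xyz":[0,0,0],"turn":[0,0,0],"claw":0.03},{"xyz":[0,0,0],"turn":[0,0,0],"claw":0.03},{"xyz":[0,0,0],"turn":[0,0,0],"claw":0.03}]'
python3 -c "
from h import *
st()"
```

```text
time: 21.2
tcp_pos: [0.5688, 0.1671, 0.0246]
ee_rot: [3.135, 0.205, 0.0]
wrist_force: [-0.5, -0.5, -1.7]
gripper_width: 0.0439
21.2 [0.5688 0.1671 0.0246] yaw 7.479244841412576 to home 0.0008644001784777978 left -0.0003405545143624825 Ftool [-0.53  0.43  1.65] M [-0.025  0.086 -0.022]
```

```bash
python3 -m creep '[{"xyz":[-0.0007,0,0],"turn":[0,0,0],"claw":0.03},{"xyz":[-0.0007,0,0],"turn":[0,0,0],"claw":0.03},{"xyz":[-0.0007,0,0],"turn":[0,0,0],"claw":0.03},{"xyz":[-0.0007,0,0],"turn":[0,0,0],"claw":0.03},{"xyz":[-0.0007,0,0],"turn":[0,0,0],"claw":0.03},{"xyz":[0,0,0],"turn":[0,0,0],"claw":0.03},{"xyz":[0,0,0],"turn":[0,0,0],"claw":0.03},{"xyz":[0,0,0],"turn":[0,0,0],"claw":0.03},{"xyz":[0,0,0],"turn":[0,0,0],"claw":0.03},{"xyz":[0,0,0],"turn":[0,0,0],"claw":0.03}]'
python3 -c "
from h import *
st()"
```

```text
time: 22.45
tcp_pos: [0.5684, 0.167, 0.0262]
ee_rot: [-3.134, -0.205, -0.012]
wrist_force: [7.0, 1.1, -0.3]
gripper_width: 0.0437
22.45 [0.5684 0.167  0.0262] yaw 7.472443363937153 to home 0.0004931361903943054 left -0.00034313873058147324 Ftool [ 7.09 -0.18  0.38] M [ 7.700e-02  1.241e+00 -1.000e-03]
```

The end stop is felt at 7 N, within 0.5 mm of the measured home. I'll relieve the pressure, lower slightly and open.

```bash
python3 -m creep '[{"xyz":[0.0015,0,0],"turn":[0,0,0],"claw":0.03},{"xyz":[0.0013,0,0.001],"turn":[0,0,0],"claw":0.03},{"xyz":[0,0,0.001],"turn":[0,0,0],"claw":0.03},{"xyz":[0,0,0],"turn":[0,0,0],"claw":0.03},{"xyz":[0,0,0],"turn":[0,0,0],"claw":0.03},{"xyz":[0,0,0],"turn":[0,0,0],"claw":0.062},{"xyz":[0,0,0],"turn":[0,0,0],"claw":0.062},{"xyz":[0,0,0],"turn":[0,0,0],"claw":0.062},{"xyz":[0,0,0],"turn":[0,0,0],"claw":0.062},{"xyz":[0,0,0],"turn":[0,0,0],"claw":0.062}]'
python3 -c "
from h import *
st();wshot('w15')"
```

```text
time: 23.7
tcp_pos: [0.5679, 0.1669, 0.0225]
ee_rot: [3.135, 0.205, -0.001]
wrist_force: [-0.1, 0.5, -0.2]
gripper_width: 0.0622
23.7 [0.5679 0.1669 0.0225] yaw 7.480769142069857 to home -1.793595204824136e-05 left -0.0003359530025277119 Ftool [ 0.01 -0.51  0.22] M [ 0.054 -0.037 -0.028]
23.7 [0.5679 0.1669 0.0225] [ 3.1348e+00  2.0490e-01 -6.0000e-04] [-0.06  0.51 -0.22] 0.06215420355222165
```

View pics/w15.png

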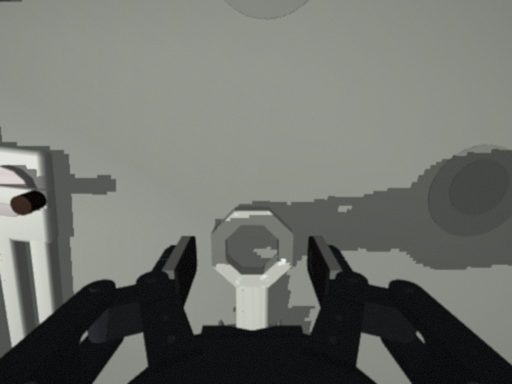

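The fingers are clear on both sides of the loop. Next, rise and check.

```bash
python3 -m creep '[{"xyz":[0,0,-0.01],"turn":[0,0,0],"claw":0.062},{"xyz":[0,0,-0.02],"turn":[0,0,0],"claw":0.062},{"xyz":[0,0,-0.04],"turn":[0,0,0],"claw":0.062},{"xyz":[0,0,-0.05],"turn":[0,0,0],"claw":0.062},{"xyz":[0,0,-0.05],"turn":[0,0,0],"claw":0.062},{"xyz":[-0.03,0,0],"turn":[0,0,0],"claw":0.062},{"xyz":[-0.04,0,0],"turn":[0,0,0],"claw":0.062},{"xyz":[-0.03,0,0],"turn":[0,0,0],"claw":0.062},{"xyz":[0,0,0],"turn":[0,0,0],"claw":0.062},{"xyz":[0,0,0],"turn":[0,0,0],"claw":0.062}]'
python3 -c "
from h import *
im,p,o=wshot('w16')
cv2.imwrite('pics/top16.png',r.get_image('top'));cv2.imwrite('pics/scene16.png',r.get_image('scene'))
cv2.imwrite('pics/w16z.png',cv2.resize(im[100:260,170:330],None,fx=3.7,fy=3.7,interpolation=cv2.INTER_CUBIC))"
```

```text
time: 25.0
tcp_pos: [0.4696, 0.154, 0.1934]
ee_rot: [-3.135, -0.205, -0.003]
wrist_force: [0.7, 1.0, 0.1]
gripper_width: 0.0618
25.0 [0.4696 0.154  0.1934] [-3.1348e+00 -2.0490e-01 -3.1000e-03] [0.75 1.03 0.05] 0.061755222373890195
```

View pics/w16.png

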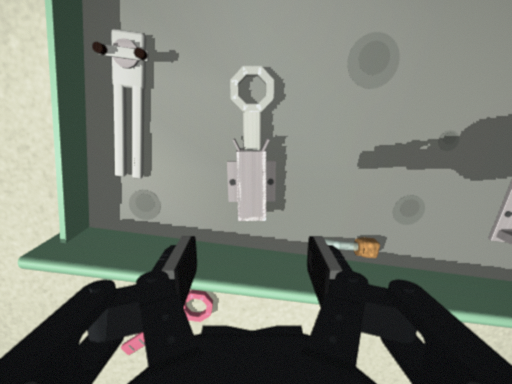

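View pics/scene16.png

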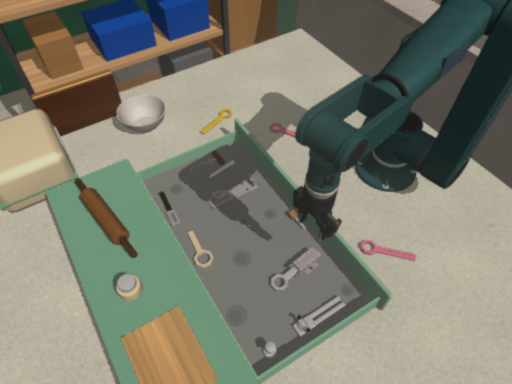

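View pics/w16z.png

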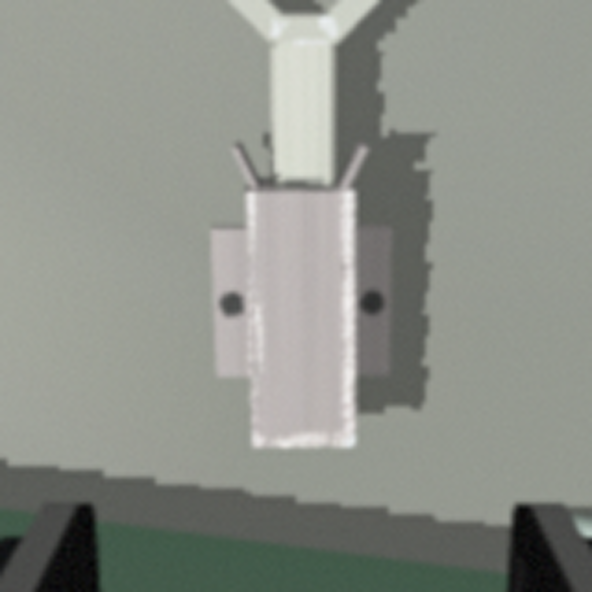

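```bash
python3 - <<'E'
from h import *
p=wload("w16")
M=ray(p,251,100+187/3.7,.041)
for z in (.022,.027,.032):
    F=ray(p,252,66.5,z);print(z,F,"outer bar to mouth (86 at home)",np.linalg.norm((F-M)[:2]))
    N=ray(p,252,108,z);print(N,"neck to mouth (40-43)",np.linalg.norm((N-M)[:2]))
cv2.imwrite("pics/t16.png",cv2.resize(cv2.imread("pics/top16.png")[95:240,110:380],None,fx=2.9,fy=2.9))
E
```

```text
0.022 [0.5900698  0.16937312 0.022     ] outer bar to mouth (86 at home) 0.08571390793358723
[0.54875885 0.16392638 0.022     ] neck to mouth (40-43) 0.04405228190082654
0.027 [0.58930941 0.16928241 0.027     ] outer bar to mouth (86 at home) 0.08494812527657397
[0.54865659 0.16392244 0.027     ] neck to mouth (40-43) 0.043950172394151554
0.032 [0.58854902 0.1691917  0.032     ] outer bar to mouth (86 at home) 0.0841823426223594
[0.54855432 0.16391851 0.032     ] neck to mouth (40-43) 0.04384806397114492
```

View pics/t16.png

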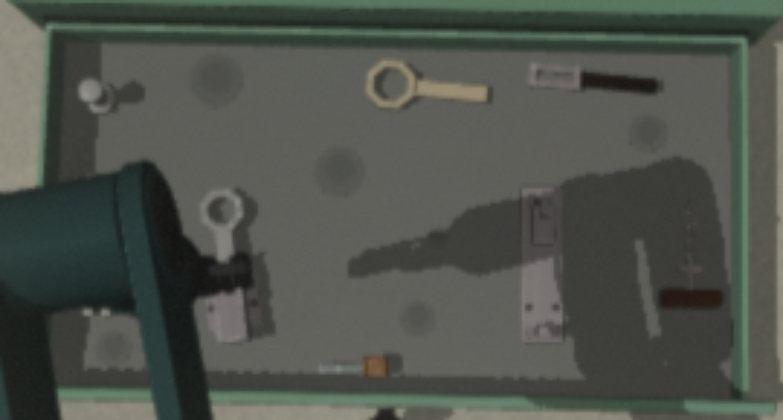

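The opener is home within about 1 mm. The bystanders haven't moved and the robot is clear, so I'm handing in.

```bash
python3 -c "
from h import *
r.job_done();o=r.observe();print(o['time'],o['wrist_force'])"
```

```text
the job is handed in; nothing more can be done
the job is handed in; nothing more can be done
```

The bottle opener is off its hook and fully home in the steel sleeve, let go, and I handed the job in at about 25 s. No verdict was reported.

- **Hook:** I gripped the handle and pushed it forward 11.4 mm at no more than about 10 N. The wrist picture showed the far bar past the nose, and it lifted off cleanly.
- **Floor:** I laid it flat in the middle of the drawer, released it, and took it again by the loop.
- **Sleeve:** I slid the handle in and felt the end stop at about 7 N, within 0.5 mm of where I had measured home. I then eased the pressure and opened the fingers.

**Last checks:** the loop's outer edge is 84 to 86 mm from the mouth, against 86 mm nominal. The fingers are well above everything, and the utensils I could see are where they started. In the last top view the arm hid most of the can opener, but the wrist view showed it undisturbed.

**Disagreements:**
- The top and wrist cameras differed by 2 to 3 mm, so I went by the wrist camera.
- The hand first entered the sleeve about 3 mm too high. I lowered it before sliding on; the force there was under 2 N.

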